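Fetch the jar from behind the reagent bottles and put it on the balance

ROBOT

A 6-joint arm with a two-finger parallel gripper is mounted at the origin on the work surface. World frame = base frame: x ahead of the robot, y to its left, z up, the work surface at z = 0. Lengths are in m, angles in rad, forces in N, time in s.
With the tool pointing down it reaches from about 0.35 to 0.85 m from the base axis. Payload 8.1 kg.
Tool frame: the origin (TCP) lies between the finger pads; the fingertips stand 14 mm ahead of it and the grasp point (between the pads) lies 5 mm behind it (robot.tcp_to_tips is the z of the fingertips in the tool frame, in m); z points along the fingers, y is the line along which they close (so a half turn about z gives the same grasp; the last joint's range is limited). The gripper opens to 93 mm and grips with 3 to 60 N. Pads are 15 mm wide; open, the fingers measure 128 mm over their backs; the gripper's body (75 mm by 188 mm) begins 65 mm behind the grasp point.
Start: joints at [1.184, 0.13, 1.488, -0, 1.523, -0.085], TCP at [0.178, 0.573, 0.233] pointing down, gripper open.
Joint ranges: [-2.96, 2.96], [-0.89, 2.26], [0.02, 2.5], [-1.34, 4.48], [0, 2.73], [-2.66, 2.66]. Speed limits (rad/s): [2.39, 2.39, 2.79, 3.14, 3.14, 3.14].

INTERFACE

Orientations are given as a rotation vector (axis times angle).
In Python, from plant import sensors, read_camera, robot gives the robot as it stands.
- The arm moves only by the tool creep_tool, called after ">>>" by a JSON object that holds its "op" and its "data", one argument or row to a line. Schema: {"type":"object","properties":{"rows":{"type":"object","properties":{"jaw":{"type":"array","items":{"type":"number"},"minItems":1,"maxItems":20},"sx":{"type":"array","items":{"type":"number"},"minItems":1,"maxItems":20},"sy":{"type":"array","items":{"type":"number"},"minItems":1,"maxItems":20},"sz":{"type":"array","items":{"type":"number"},"minItems":1,"maxItems":20},"yaw":{"type":"array","items":{"type":"number"},"minItems":1,"maxItems":20}},"additionalProperties":false,"required":["jaw","sx","sy","sz","yaw"]},"grip_force":{"type":"number"},"only":{"type":"string"},"quiet":{"type":"boolean"},"lines":{"type":"string"}},"required":["rows"],"additionalProperties":false}. rows is an object with one list for each field, all of the same length, 1 to 20, a row being the entries at one place: jaw (the finger opening in m), sx, sy, sz (the shift in units of 5 mm), yaw (a turn about the tool's z in units of 0.05 rad); each row shifts and turns the commanded pose from where the row before left it, along the tool's axes as they then stand; what a row does not reach is not made up. A row lasts 1/10 s, in which the tool goes at most 0.05 m and 0.15 rad, less where a joint would pass 70% of its speed; a pose out of reach is approached as far as the arm can. The fingers move at their own pace and stop on an object; grip_force is the grip in N (left out, the last holds). Time passes only in rows, so rows that do not move let the fingers close. The tool returns the time, the measured TCP pose, the force, the opening and the grip force at its end. only (a regular expression) keeps the lines of the reply that match it, lines (a string "A,B") keeps lines A to B, and quiet returns only ok. Input that does not fit is refused with a message, and nothing moves.
- sensors.read_state(): the state, without advancing time (a new reading comes with each control period).
- read_camera(name): name is "side" or "top"; returns a dict with "image" (384x512x3 uint8, red, green, blue), "depth" (384x512 float32, m along the optical axis (not along the pixel's ray), 0 where there is no reading), "fx", "fy", "cx", "cy" (pixels), "R" (3x3) and "t" (3): a world point X has camera coordinates R X + t. Camera axes: x right, y down, z forward; pixel columns grow to the right and rows downward; lengths in m; the calibration is good to about 2 mm. A picture is of the moment at which its call begins.
- robot.close_job(): hands the job in; it is judged then, once.
The state is a dict: "t": time; "q": joint angles; "dq": joint speeds; "joint_torque": joint torques, N m; "tool_pos": TCP position; "orientation": TCP orientation; "force": force on the tool from outside, world axes, zero at the start; "wrist_torque": the same for the moment, N m; "opening": finger opening in m; "gripper_force": force on a finger pad.
Only numpy, scipy, OpenCV 4.12 (cv2) and the standard library are available. Lean on these libraries where they do the work, as an engineer would, in place of code of your own. Each camera call takes 0.05 s, during which the arm holds its last target. There are 200 camera calls.

TASK

Stand the three tall bottles from the stand in the grey tray, without moving the red-lidded jar yet; only when all three are in the tray, take the jar from behind where they stood and set it upright in the middle of the balance pan. Then put each bottle back upright in the very ring it came from. Do not knock any bottle or the jar over, and leave the beaker, the tube rack and the carton where they are.

Things in the scene. Friction and masses are not known exactly. Their poses are not given: they have to be found in the camera images.
- bottle_blue: tall white reagent bottle with a blue screw cap and a broad blue band round its body; 142 mm tall, round, upright at the start in one of the three front rings of the stand. Body 56 mm in diameter up to 92 mm, then a shoulder narrowing to a 28 mm neck; the cap is 38 mm in diameter and spans 112 to 142 mm above the underside. About 0.25 kg. Origin: centre of the underside; z up its axis
- bottle_green: tall white reagent bottle with a green screw cap and a broad green band round its body; 142 mm tall, round, upright at the start in one of the three front rings of the stand. Body 56 mm in diameter up to 92 mm, then a shoulder narrowing to a 28 mm neck; the cap is 38 mm in diameter and spans 112 to 142 mm above the underside. About 0.25 kg. Origin: centre of the underside; z up its axis
- bottle_yellow: tall white reagent bottle with a yellow screw cap and a broad yellow band round its body; 142 mm tall, round, upright at the start in one of the three front rings of the stand. Body 56 mm in diameter up to 92 mm, then a shoulder narrowing to a 28 mm neck; the cap is 38 mm in diameter and spans 112 to 142 mm above the underside. About 0.25 kg. Origin: centre of the underside; z up its axis
- jar: low white jar with a red lid, standing behind (+x of the stand) the row of tall bottles; round, 50 mm tall, body 46 mm in diameter, lid 48 mm in diameter from 36 to 50 mm above the underside. About 0.12 kg. The bottles stand about 6 mm from it and tower over it, so a gripper from above does not fit until they are gone. Origin: centre of the underside; z up
- stand: fixed white slab, 130 mm (its x) by 240 mm (its y), 12 mm high, flat with printed rings. Three blue rings for the bottles at x = -30 mm, y = -76, 0, +76 mm; a red ring for the jar at x = +28 mm, y = 0 (stand frame). Bottles and jar start centred in rings; which bottle is in which varies. Origin: centre of the underside; x points roughly away from the robot, z up
- tray: empty grey open tray, fixed, the side area for the bottles: 270 mm (its x) by 120 mm (its y), rim 14 mm high, walls and floor 4 mm thick. It stands to the left or to the right of the stand. Room for three bottles in a row along its x, for instance 82 mm apart. Origin: centre of the underside; z up
- balance: low white bench balance, fixed, 220 mm (its x) by 150 mm (its y), case 42 mm high, with a round steel pan of 104 mm diameter centred over its origin, top of the pan 55 mm above the underside (the pan does not give). On the other side of the stand from the tray. Origin: centre of the underside; z up
- beaker: empty glass beaker, 72 mm across, 95 mm tall, loose; to be left alone. Origin: centre of the underside
- tube_rack: blue rack of small capped tubes, 60 by 150 mm, 92 mm tall, loose; to be left alone. Origin: centre of the underside, its y along the length
- carton: blue and white carton, 80 by 160 by 60 mm high, loose, beyond the stand; to be left alone. Origin: centre of the underside, its y along the length
Things that resemble listed ones, but are neither listed nor needed, are in the scene too. Leave any turquoise look-alike of the bottle_blue alone. There is more than one size of the jar; the one meant has the size given above.

How it is judged:
On the way, in this order (a step that is already met when the one before it is completed fails the run):
1. all three bottles stand released in the tray, the jar still in its place (x of bottle_blue in the frame of tray between -0.11 and 0.11 m and y of bottle_blue in the frame of tray between -0.04 and 0.04 m and z of each of bottle_blue, bottle_green, bottle_yellow in the frame of tray below 0.012 m and angle between each of bottle_blue, bottle_green, bottle_yellow's own z axis and vertical below 0.1 rad and contact force between each of bottle_blue, bottle_green, bottle_yellow and the fingers below 0.2 N and x of bottle_green in the frame of tray between -0.11 and 0.11 m and y of bottle_green in the frame of tray between -0.04 and 0.04 m and x of bottle_yellow in the frame of tray between -0.11 and 0.11 m and y of bottle_yellow in the frame of tray between -0.04 and 0.04 m and distance of jar from where it was at the start of the episode below 0.015 m), for 0.2 s.
2. the jar stands released on the balance pan while the bottles are still in the tray (horizontal distance between jar and balance below 0.015 m and z of jar in the frame of balance between 0.05 and 0.062 m and angle between each of jar, bottle_blue, bottle_green, bottle_yellow's own z axis and vertical below 0.1 rad and contact force between each of jar, bottle_blue, bottle_green, bottle_yellow and the fingers below 0.2 N and x of bottle_blue in the frame of tray between -0.11 and 0.11 m and y of bottle_blue in the frame of tray between -0.04 and 0.04 m and z of each of bottle_blue, bottle_green, bottle_yellow in the frame of tray below 0.012 m and x of bottle_green in the frame of tray between -0.11 and 0.11 m and y of bottle_green in the frame of tray between -0.04 and 0.04 m and x of bottle_yellow in the frame of tray between -0.11 and 0.11 m and y of bottle_yellow in the frame of tray between -0.04 and 0.04 m), for 0.2 s.
At the end, for the whole second after the job is handed in: The jar stands upright (within 0.1 rad) on the pan, its centre within 15 mm of the pan's centre; each bottle stands upright (within 0.1 rad) within 15 mm of where it started on the stand; all released and at rest (horizontal distance between jar and balance below 0.015 m and z of jar in the frame of balance between 0.05 and 0.062 m and angle between each of jar, bottle_blue, bottle_green, bottle_yellow's own z axis and vertical below 0.1 rad and contact force between jar and the fingers below 0.2 N and linear speed of each of jar, bottle_blue, bottle_green, bottle_yellow below 0.02 m/s and distance of each of bottle_blue, bottle_green, bottle_yellow from where it was at the start of the episode below 0.015 m); the robot touches nothing.
It fails at once if a bottle or the jar is knocked over (angle between any of bottle_blue, bottle_green, bottle_yellow, jar's own z axis and vertical above 0.6 rad).
It fails at once if the beaker, tube rack or carton is moved by more than 20 mm (distance of any of beaker, tube_rack, carton from where it was at the start of the episode above 0.02 m).
It also fails if it takes over 131 s, if anything falls off the work surface, if the arm or the gripper's body presses on something with over 40 N, if the wrist force passes 120 N, or if a joint passes its speed limit or range.

## Working session

There is one attempt and no reset: what is moved stays moved. The work goes in short steps, Python scripts to look and compute and a tool call to move; the robot and the scene stay as the last step left them, time stands still between calls to the robot, and variables do not carry over. Pictures are saved under pics/ and viewed, at most 14 in all, crops included, and the job is handed in when it is done.

```bash
ls; mkdir -p pics; cat > h.py <<'E'
import numpy as np, cv2, json
from plant import sensors, read_camera, robot
def snap(name,fn,scale=1.5):
    c=read_camera(name); np.savez(''+name+'.npz',**c)
    im=cv2.resize(c['image'],None,fx=scale,fy=scale,interpolation=cv2.INTER_CUBIC)
    cv2.imwrite('pics/'+fn,im[:,:,::-1]); return c
def load(name): return dict(np.load(''+name+'.npz'))
def ray(c,u,v):
    d=c['R'].T@np.array([(u-c['cx'])/c['fx'],(v-c['cy'])/c['fy'],1]); o=-c['R'].T@c['t']; return o,d
def atz(c,u,v,z):
    o,d=ray(c,u,v); return o+d*(z-o[2])/d[2]
def pts(c):
    h,w=c['depth'].shape; v,u=np.mgrid[:h,:w]; z=c['depth']
    P=np.stack([(u-c['cx'])/c['fx']*z,(v-c['cy'])/c['fy']*z,z],-1)
    W=(P-c['t'])@c['R']; W[z==0]=np.nan; return W
E
python3 -c "
from h import *
for n in('top','side'):
    c=snap(n,n+'0.png'); print(n,-c['R'].T@c['t'],c['R'].round(2).tolist())
s=sensors.read_state();print(s['t'],s['tool_pos'],s['orientation'],s['opening'])"
```

```text
pics
top [ 0.37400574 -0.01075539  1.37595927] [[-0.01, -1.0, -0.01], [-0.99, 0.01, -0.15], [0.15, 0.01, -0.99]]
side [0.27302035 0.47979991 0.6268604 ] [[-0.83, -0.56, 0.01], [-0.4, 0.59, -0.7], [0.38, -0.58, -0.72]]
0.1 [0.17814651 0.57243342 0.23169718] [-4.72228044e-01 -3.10549463e+00  2.51916360e-03] 0.09298688554223604
```

View pics/top0.png

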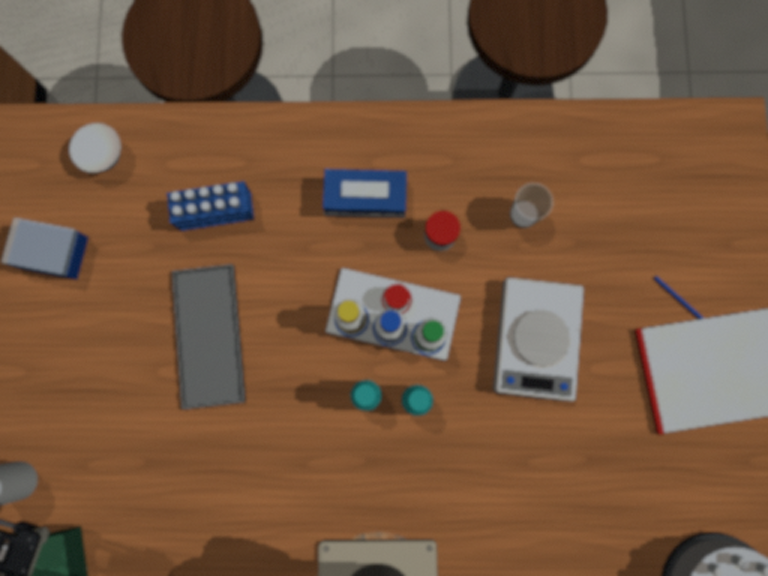

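View pics/side0.png

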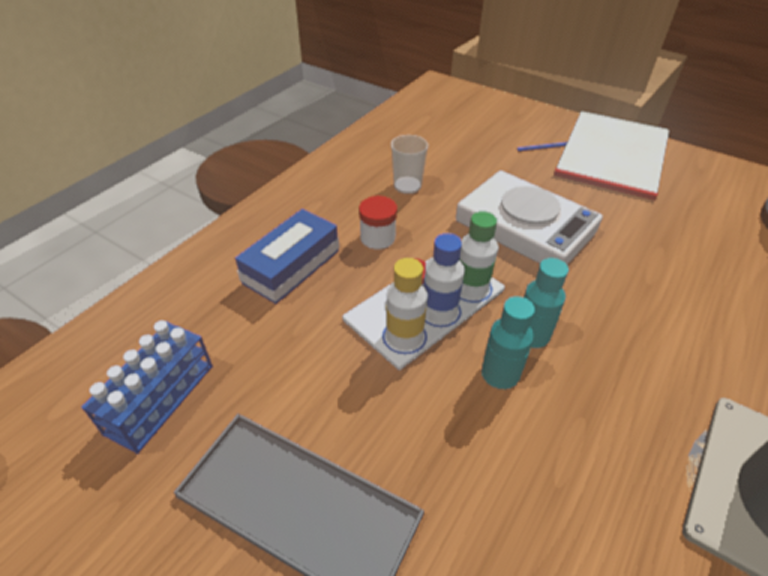

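Top view (in 1.5x pixels): the wanted caps are yellow (348,311), blue (390,321) and green (431,331). The turquoise look-alikes at (366,395) and (418,400) must be left alone. For the jar there are two candidates: the small red lid (397,297), in the red ring behind the bottles, and a bigger free-standing one (442,228). I choose the small one. The tray is at (208,337), the balance pan at (541,338).

```bash
python3 - <<'E'
from h import *
c=load('top'); W=pts(c); hsv=cv2.cvtColor(c['image'],cv2.COLOR_RGB2HSV)
def seg(name,u,v,h0,h1,zlo,zhi,r=16):
    u,v=u/1.5,v/1.5
    vv,uu=np.mgrid[:384,:512]
    H=hsv[...,0].astype(int); 
    hm=((H>=h0)&(H<=h1)) if h0<=h1 else ((H>=h0)|(H<=h1))
    m=hm&(hsv[...,1]>120)&((uu-u)**2+(vv-v)**2<r*r)&(W[...,2]>zlo)&(W[...,2]<zhi)
    p=W[m]; (x,y),rad=cv2.minEnclosingCircle(p[:,:2].astype(np.float32))
    print(name,m.sum(),'z',np.median(p[:,2]).round(4),'mean',p[:,:2].mean(0).round(4),'circ',round(x,4),round(y,4),round(rad,4))
seg('yel',348,311,20,35,.14,.17);seg('blu',390,321,105,130,.14,.17);seg('grn',431,331,50,80,.14,.17)
seg('jar',397,297,172,6,.05,.075);seg('bigjar',442,228,172,6,.03,.1,20)
seg('tq1',366,395,80,100,.12,.17);seg('tq2',418,400,80,100,.12,.17)
# slab/tray/balance regions
def rect(name,u0,u1,v0,v1,zlo,zhi,cond):
    s=np.s_[int(v0/1.5):int(v1/1.5),int(u0/1.5):int(u1/1.5)]
    w=W[s];h=hsv[s]; m=cond(h)&(w[...,2]>zlo)&(w[...,2]<zhi); m=cv2.morphologyEx(m.astype(np.uint8),cv2.MORPH_OPEN,np.ones((3,3)))>0
    p=w[m]; print(name,m.sum(),'z',np.nanmedian(p[:,2]).round(4),cv2.minAreaRect((p[:,:2]*1000).astype(np.float32)))
rect('tray',155,260,255,420,-.01,.03,lambda h:h[...,1]<60)
rect('bal',480,600,265,410,.025,.08,lambda h:h[...,1]<70)
rect('pan',505,578,300,372,.05,.07,lambda h:h[...,1]<70)
rect('stand',318,470,260,370,.003,.03,lambda h:h[...,1]<90)
i=cv2.resize(c['image'][170:245,210:315],None,fx=7,fy=7,interpolation=cv2.INTER_CUBIC);cv2.imwrite('pics/crop0.png',i[:,:,::-1])
E
```

```text
yel 138 z 0.1551 mean [0.519  0.0472] circ 0.5194 0.0472 0.0174
blu 137 z 0.1548 mean [ 0.5013 -0.0261] circ 0.5017 -0.0272 0.0175
grn 120 z 0.1552 mean [ 0.4832 -0.0989] circ 0.4832 -0.099 0.0165
jar 195 z 0.063 mean [ 0.5571 -0.0402] circ 0.5577 -0.04 0.0226
bigjar 425 z 0.0702 mean [ 0.6864 -0.1281] circ 0.6876 -0.1287 0.0328
tq1 165 z 0.1433 mean [0.3758 0.0178] circ 0.376 0.0181 0.0187
tq2 168 z 0.1434 mean [ 0.3665 -0.0752] circ 0.3668 -0.0752 0.0188
tray 3800 z 0.0054 ((490.84918212890625, 327.3902587890625), (268.0010070800781, 126.97869110107422), 6.395584583282471)
bal 4035 z 0.0448 ((479.4569091796875, -311.06317138671875), (150.70188903808594, 218.9051513671875), 82.7830581665039)
pan 1031 z 0.056 ((480.84112548828125, -310.5483093261719), (101.5530014038086, 101.42009735107422), 88.53460693359375)
stand 2267 z 0.0131 ((532.2468872070312, -35.39801025390625), (241.21279907226562, 131.6334686279297), 76.33818054199219)
```

View pics/crop0.png

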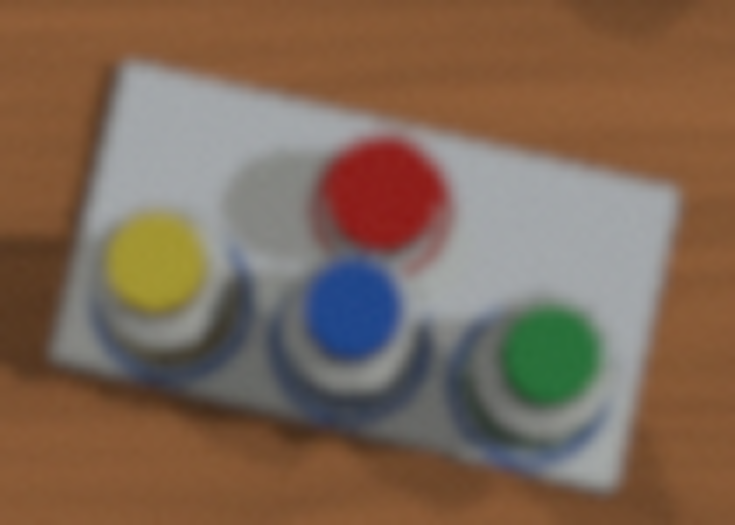

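The crop confirms the targets. The jar's lid radius is 23 mm in the red ring, against 33 mm for the other jar. The caps stand at about 0.155 m, where 0.154 is expected. They are yellow left, blue middle, green right. I'll first turn the tool so it closes across the row.

The manual's scale: shifts go in units of 5 mm and turns go in units of 0.05 rad. Converting my numbers, 0.137 rad is 2.74.

```bash
cat > go.py <<'E'
import sys
from h import *
from scipy.spatial.transform import Rotation as Ro
s=sensors.read_state(); T=np.array([float(a) for a in sys.argv[1:4]])
R=Ro.from_rotvec(s['orientation']).as_matrix()
print('t',round(s['t'],2),'pos',np.round(s['tool_pos'],4),'delta tool',(R.T@(T-s['tool_pos'])).round(4),'yaw_y',np.arctan2(R[1,1],R[0,1]).round(4),'tilt',R[2,2].round(5),'open',round(s['opening'],4),'grip',round(s['gripper_force'],1),'q6',s['q'][5].round(2))
E
```

>>> {"op": "creep_tool", "data": {
  "rows": {"jaw": [0.07, 0.07, 0.07, 0.07, 0.07, 0.07, 0.07, 0.07, 0.07, 0.07, 0.07, 0.07], "sx": [0, 0, 0, 0, 0, 0, 0, 0, 0, 0, 0, 0], "sy": [0, 0, 0, 0, 0, 0, 0, 0, 0, 0, 0, 0], "sz": [0, 0, 0, 0, 0, 0, 0, 0, 0, 0, 0, 0], "yaw": [2.74, 2.74, 2.74, 2.74, 2.74, 2.74, 2.74, 2.74, 2.74, 2.74, 2.74, 0]},
  "grip_force": 30
}}

```text
t: 1.3
tool_pos: [0.1782, 0.5726, 0.2321]
orientation: [2.471, 1.939, -0.001]
force: [-0.4, 0.7, -0.6]
opening: 0.0698
gripper_force: 0.0
```

```bash
python3 go.py .519 .047 .233
```

```text
t 1.3 pos [0.1782 0.5726 0.2321] delta tool [-0.4294  0.4561 -0.0006] yaw_y -0.2403 tilt -1.0 open 0.0698 grip 0.0 q6 1.42
```

Scaled: 0.0326 m is 6.52, -0.0307 m is -6.14.

>>> {"op": "creep_tool", "data": {
  "rows": {"jaw": [0.07, 0.07, 0.07, 0.07, 0.07, 0.07, 0.07, 0.07, 0.07, 0.07, 0.07, 0.07, 0.07, 0.07, 0.07, 0.07, 0.07], "sx": [-6.14, -6.14, -6.14, -6.14, -6.14, -6.14, -6.14, -6.14, -6.14, -6.14, -6.14, -6.14, -6.14, -6.14, 0, 0, 0], "sy": [6.52, 6.52, 6.52, 6.52, 6.52, 6.52, 6.52, 6.52, 6.52, 6.52, 6.52, 6.52, 6.52, 6.52, 0, 0, 0], "sz": [0, 0, 0, 0, 0, 0, 0, 0, 0, 0, 0, 0, 0, 0, 0, 0, 0], "yaw": [0, 0, 0, 0, 0, 0, 0, 0, 0, 0, 0, 0, 0, 0, 0, 0, 0]}
}}

```text
t: 3.0
tool_pos: [0.52, 0.0483, 0.2324]
orientation: [-2.467, -1.944, 0.001]
force: [0.2, -0.5, -0.3]
opening: 0.0702
gripper_force: 0.0
```

```bash
python3 go.py .5193 .047 .133; python3 -c "
from h import *
c=snap('side','side1.png',1.5)"
```

```text
t 3.0 pos [0.52   0.0483 0.2324] delta tool [-0.0014 -0.0003  0.0994] yaw_y -0.2357 tilt -1.0 open 0.0702 grip 0.0 q6 0.23
```

View pics/side1.png

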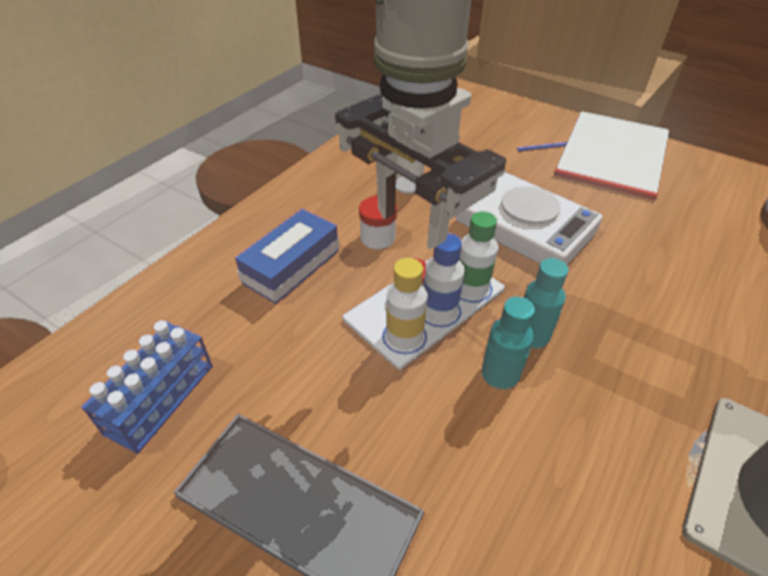

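The side view shows the open fingers straddling the line above the yellow cap (408,270), their tips near (387,212) and (438,245). I'll descend and grip.

>>> {"op": "creep_tool", "data": {
  "rows": {"jaw": [0.07, 0.07, 0.07, 0.07, 0.07, 0.07, 0.03, 0.03, 0.03, 0.03, 0.03, 0.03], "sx": [0, 0, 0, 0, 0, 0, 0, 0, 0, 0, 0, 0], "sy": [0, 0, 0, 0, 0, 0, 0, 0, 0, 0, 0, 0], "sz": [4, 4, 4, 4, 3.8, 0, 0, 0, 0, 0, 0, 0], "yaw": [0, 0, 0, 0, 0, 0, 0, 0, 0, 0, 0, 0]},
  "grip_force": 30
}}

```text
t: 4.25
tool_pos: [0.521, 0.0476, 0.1344]
orientation: [2.469, 1.942, 0.001]
force: [-0.2, 0.6, 4.6]
opening: 0.0374
gripper_force: 30.0
```

```bash
python3 go.py .5193 .047 .133
```

```text
t 4.25 pos [0.521  0.0476 0.1344] delta tool [-0.001  -0.0015  0.0014] yaw_y -0.2381 tilt -1.0 open 0.0374 grip 30.0 q6 0.23
```

Scaled: -0.02 m is -4, -0.01 m is -2.

>>> {"op": "creep_tool", "data": {
  "rows": {"jaw": [0.03, 0.03, 0.03, 0.03, 0.03, 0.03, 0.03], "sx": [0, 0, 0, 0, 0, 0, 0], "sy": [0, 0, 0, 0, 0, 0, 0], "sz": [-2, -4, -4, -4, -4, -2, 0], "yaw": [0, 0, 0, 0, 0, 0, 0]}
}}

```text
t: 4.95
tool_pos: [0.5214, 0.0476, 0.2355]
orientation: [2.468, 1.941, 0.004]
force: [0.8, 0.0, -2.1]
opening: 0.0376
gripper_force: 30.0
```

```bash
python3 go.py .572 .336 .2344
```

```text
t 4.95 pos [0.5214 0.0476 0.2355] delta tool [ 0.2922 -0.0189  0.0012] yaw_y -0.2381 tilt -1.0 open 0.0376 grip 30.0 q6 0.23
```

Scaled: 0.03 m is 6, 0.02 m is 4.

>>> {"op": "creep_tool", "data": {
  "rows": {"jaw": [0.03, 0.03, 0.03, 0.03, 0.03, 0.03, 0.03, 0.03, 0.03, 0.03, 0.03, 0.03, 0.03, 0.03, 0.03, 0.03, 0.03, 0.03, 0.03, 0.03], "sx": [2, 4, 6, 6, 6, 6, 6, 6, 6, 6, 3, 1.4, 0, 0, 0, 0, 0, 0, 0, 0], "sy": [-0.2, -0.2, -0.4, -0.4, -0.4, -0.4, -0.4, -0.4, -0.4, -0.4, -0.2, 0, 0, 0, 0, 0, 0, 0, 0, 0], "sz": [0, 0, 0, 0, 0, 0, 0, 0, 0, 0, 0, 0, 0, 0, 6, 6, 4, 2, 0, 0], "yaw": [0, 0, 0, 0, 0, 0, 0, 0, 0, 0, 0, 0, 0, 0, 0, 0, 0, 0, 0, 0]}
}}

```text
t: 6.95
tool_pos: [0.5715, 0.3356, 0.1449]
orientation: [2.47, 1.941, 0.002]
force: [0.5, 0.7, -1.5]
opening: 0.0378
gripper_force: 30.0
```

```bash
python3 go.py .572 .336 .1270
python3 -c "
from h import *
c=snap('side','side2.png',1.5)"
```

```text
t 6.95 pos [0.5715 0.3356 0.1449] delta tool [0.0004 0.0003 0.0179] yaw_y -0.2386 tilt -1.0 open 0.0378 grip 30.0 q6 0.69
```

View pics/side2.png

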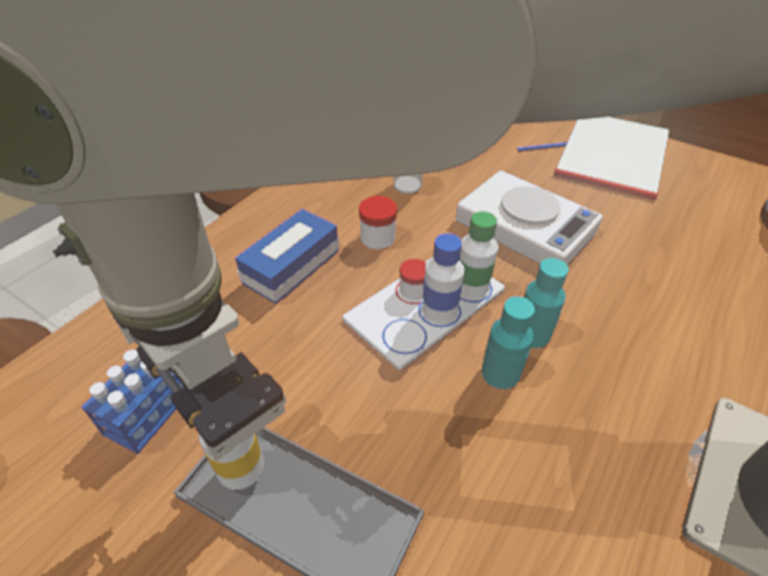

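The side view shows the yellow bottle held upright above the tray's far end (240,465), inside the walls and clear of the tube rack. I'll lower and release.

Scaled: 0.008 m is 1.6, 0.005 m is 1.

>>> {"op": "creep_tool", "data": {
  "rows": {"jaw": [0.03, 0.03, 0.03, 0.03, 0.03], "sx": [0, 0, 0, 0, 0], "sy": [0, 0, 0, 0, 0], "sz": [1.6, 1, 0.6, 0.2, 0], "yaw": [0, 0, 0, 0, 0]}
}}

```text
t: 7.5
tool_pos: [0.5708, 0.3359, 0.1266]
orientation: [-2.469, -1.942, 0.0]
force: [0.8, 0.8, -1.2]
opening: 0.0374
gripper_force: 30.0
```

```bash
python3 go.py .572 .336 .1264
```

```text
t 7.5 pos [0.5708 0.3359 0.1266] delta tool [0.0004 0.0011 0.0002] yaw_y -0.2379 tilt -1.0 open 0.0374 grip 30.0 q6 0.69
```

>>> {"op": "creep_tool", "data": {
  "rows": {"jaw": [0.03, 0.03, 0.05, 0.07, 0.07, 0.07, 0.07, 0.07, 0.07, 0.07, 0.07, 0.07], "sx": [0, 0, 0, 0, 0, 0, 0, 0, 0, 0, 0, 0], "sy": [0, 0, 0, 0, 0, 0, 0, 0, 0, 0, 0, 0], "sz": [0.2, 0, 0, 0, 0, 0, -2, -6, -8, -6, 0, 0], "yaw": [0, 0, 0, 0, 0, 0, 0, 0, 0, 0, 0, 0]}
}}

```text
t: 8.7
tool_pos: [0.5716, 0.3362, 0.2375]
orientation: [2.469, 1.942, 0.005]
force: [0.7, -0.7, -0.3]
opening: 0.0704
gripper_force: 0.0
```

```bash
python3 go.py .5025 -.0272 .2344
```

```text
t 8.7 pos [0.5716 0.3362 0.2375] delta tool [-0.3695  0.0185  0.0025] yaw_y -0.238 tilt -1.0 open 0.0704 grip 0.0 q6 0.69
```

Scaled: -0.041 m is -8.2, -0.0415 m is -8.3.

>>> {"op": "creep_tool", "data": {
  "rows": {"jaw": [0.07, 0.07, 0.07, 0.07, 0.07, 0.07, 0.07, 0.07, 0.07, 0.07, 0.07, 0.07, 0.07, 0.07, 0.07, 0.07], "sx": [-8.2, -8.2, -8.2, -8.2, -8.2, -8.2, -8.2, -8.2, -8.3, 0, 0, 0, 0, 0, 0, 0], "sy": [0.4, 0.4, 0.4, 0.4, 0.4, 0.4, 0.4, 0.4, 0.5, 0, 0, 0, 0, 0, 0, 0], "sz": [0, 0, 0, 0, 0, 0, 0, 0, 0, 0, 4, 6, 6, 4, 0, 0], "yaw": [0, 0, 0, 0, 0, 0, 0, 0, 0, 0, 0, 0, 0, 0, 0, 0]}
}}

```text
t: 10.3
tool_pos: [0.5011, -0.027, 0.1351]
orientation: [-2.468, -1.941, 0.002]
force: [0.3, -0.4, 0.2]
opening: 0.0701
gripper_force: 0.0
```

```bash
python3 go.py .5025 -.0272 .1344
```

```text
t 10.3 pos [ 0.5011 -0.027   0.1351] delta tool [0.0001 0.0014 0.0007] yaw_y -0.2376 tilt -1.0 open 0.0701 grip 0.0 q6 0.08
```

```bash
python3 - <<'E'
from h import *
c=snap('top','top2.png')
W=pts(c); hsv=cv2.cvtColor(c['image'],cv2.COLOR_RGB2HSV)
H=hsv[...,0].astype(int); m=(H>=20)&(H<=35)&(hsv[...,1]>120)&(W[...,2]>.13)&(W[...,2]<.16)
p=W[m]; print('yellow',m.sum(),np.median(p,0).round(4),cv2.minEnclosingCircle(p[:,:2].astype(np.float32)))
E
```

```text
yellow 160 [0.5687 0.3333 0.1467] ((0.5709608197212219, 0.33468660712242126), 0.019831901416182518)
```

>>> {"op": "creep_tool", "data": {
  "rows": {"jaw": [0.03, 0.03, 0.03, 0.03, 0.03, 0.03, 0.03, 0.03, 0.03, 0.03, 0.03, 0.03, 0.03], "sx": [0, 0, 0, 0, 0, 0, 0, 0, 0, 0, 0, 0, 0], "sy": [0.2, 0, 0, 0, 0, 0, 0, 0, 0, 0, 0, 0, 0], "sz": [0, 0, 0, 0, 0, 0, -2, -4, -4, -4, -4, -2, 0], "yaw": [0, 0, 0, 0, 0, 0, 0, 0, 0, 0, 0, 0, 0]}
}}

```text
t: 11.65
tool_pos: [0.5037, -0.028, 0.2375]
orientation: [2.468, 1.941, 0.003]
force: [-0.0, -0.3, -0.9]
opening: 0.0376
gripper_force: 30.0
```

```bash
python3 go.py .4908 .3271 .2344
```

```text
t 11.65 pos [ 0.5037 -0.028   0.2375] delta tool [ 0.342  -0.0962  0.0029] yaw_y -0.238 tilt -1.0 open 0.0376 grip 30.0 q6 0.08
```

Scaled: 0.032 m is 6.4, 0.02 m is 4.

>>> {"op": "creep_tool", "data": {
  "rows": {"jaw": [0.03, 0.03, 0.03, 0.03, 0.03, 0.03, 0.03, 0.03, 0.03, 0.03, 0.03, 0.03, 0.03, 0.03, 0.03, 0.03, 0.03, 0.03, 0.03, 0.03], "sx": [2, 4, 6.4, 6.4, 6.4, 6.4, 6.4, 6.4, 6.4, 6.4, 6.4, 3.2, 1.6, 0, 0, 0, 0, 0, 0, 0], "sy": [-0.6, -1.2, -1.8, -1.8, -1.8, -1.8, -1.8, -1.8, -1.8, -1.8, -1.8, -0.9, -0.3, 0, 0, 0, 0, 0, 0, 0], "sz": [0, 0, 0, 0, 0, 0, 0, 0, 0, 0, 0, 0, 0, 0, 6, 6, 4, 2, 0, 0], "yaw": [0, 0, 0, 0, 0, 0, 0, 0, 0, 0, 0, 0, 0, 0, 0, 0, 0, 0, 0, 0]}
}}

```text
t: 13.65
tool_pos: [0.4908, 0.3268, 0.1468]
orientation: [2.47, 1.941, 0.002]
force: [-0.1, 0.4, -1.1]
opening: 0.0374
gripper_force: 30.0
```

```bash
python3 go.py .4908 .3271 .127
```

```text
t 13.65 pos [0.4908 0.3268 0.1468] delta tool [ 0.0003 -0.0001  0.0198] yaw_y -0.2388 tilt -1.0 open 0.0374 grip 30.0 q6 0.74
```

Scaled: 0.01 m is 2, 0.006 m is 1.2.

>>> {"op": "creep_tool", "data": {
  "rows": {"jaw": [0.03, 0.03, 0.03, 0.03, 0.03], "sx": [0, 0, 0, 0, 0], "sy": [0, 0, 0, 0, 0], "sz": [2, 1.2, 0.6, 0.2, 0], "yaw": [0, 0, 0, 0, 0]}
}}

```text
t: 14.15
tool_pos: [0.4902, 0.3278, 0.1278]
orientation: [-2.469, -1.942, -0.002]
force: [-6.4, -2.4, 12.6]
opening: 0.0373
gripper_force: 30.0
```

```bash
python3 go.py .4908 .3271 .127
```

```text
t 14.15 pos [0.4902 0.3278 0.1278] delta tool [-0.0006  0.0008  0.0008] yaw_y -0.2376 tilt -1.0 open 0.0373 grip 30.0 q6 0.74
```

Scaled: -0.04 m is -8, -0.03 m is -6.

>>> {"op": "creep_tool", "data": {
  "rows": {"jaw": [0.03, 0.05, 0.07, 0.07, 0.07, 0.07, 0.07, 0.07, 0.07, 0.07, 0.07], "sx": [0, 0, 0, 0, 0, 0, 0, 0, 0, 0, 0], "sy": [0, 0, 0, 0, 0, 0, 0, 0, 0, 0, 0], "sz": [-0.1, 0, 0, 0, 0, -2, -6, -8, -6, 0, 0], "yaw": [0, 0, 0, 0, 0, 0, 0, 0, 0, 0, 0]}
}}

```text
t: 15.25
tool_pos: [0.4907, 0.3275, 0.2377]
orientation: [2.469, 1.942, 0.004]
force: [-0.2, 0.7, -1.3]
opening: 0.0699
gripper_force: 0.0
```

```bash
python3 go.py .4842 -.0998 .2344
```

```text
t 15.25 pos [0.4907 0.3275 0.2377] delta tool [-0.4168  0.0944  0.0028] yaw_y -0.238 tilt -1.0 open 0.0699 grip 0.0 q6 0.74
```

>>> {"op": "creep_tool", "data": {
  "rows": {"jaw": [0.07, 0.07, 0.07, 0.07, 0.07, 0.07, 0.07, 0.07, 0.07, 0.07, 0.07, 0.07, 0.07, 0.07, 0.07, 0.07, 0.07], "sx": [-8.34, -8.34, -8.34, -8.34, -8.34, -8.34, -8.34, -8.34, -8.34, -8.34, 0, 0, 0, 0, 0, 0, 0], "sy": [1.88, 1.88, 1.88, 1.88, 1.88, 1.88, 1.88, 1.88, 1.88, 1.88, 0, 0, 0, 0, 0, 0, 0], "sz": [0, 0, 0, 0, 0, 0, 0, 0, 0, 0, 0, 4, 6, 6, 4, 0, 0], "yaw": [0, 0, 0, 0, 0, 0, 0, 0, 0, 0, 0, 0, 0, 0, 0, 0, 0]}
}}

```text
t: 16.95
tool_pos: [0.4825, -0.0995, 0.1356]
orientation: [-2.468, -1.941, 0.002]
force: [0.2, 0.1, -0.2]
opening: 0.0702
gripper_force: 0.0
```

```bash
python3 go.py .4842 -.0998 .1344; python3 - <<'E'
from h import *
c=snap('top','top3.png')
W=pts(c); hsv=cv2.cvtColor(c['image'],cv2.COLOR_RGB2HSV)
H=hsv[...,0].astype(int)
for n,a,b in(('yellow',20,35),('blue',105,130)):
    m=(H>=a)&(H<=b)&(hsv[...,1]>120)&(W[...,2]>.13)&(W[...,2]<.16)&(W[...,1]>.2)
    p=W[m]; print(n,m.sum(),np.median(p,0).round(4),cv2.minEnclosingCircle(p[:,:2].astype(np.float32)))
E
```

```text
t 16.95 pos [ 0.4825 -0.0995  0.1356] delta tool [0.0002 0.0017 0.0012] yaw_y -0.2376 tilt -1.0 open 0.0702 grip 0.0 q6 -0.07
yellow 163 [0.5687 0.3335 0.1467] ((0.5711003541946411, 0.3329438865184784), 0.019217779859900475)
blue 163 [0.4887 0.3259 0.1469] ((0.4899844527244568, 0.32652419805526733), 0.018925298005342484)
```

Scaled: -0.02 m is -4, -0.01 m is -2.

>>> {"op": "creep_tool", "data": {
  "rows": {"jaw": [0.03, 0.03, 0.03, 0.03, 0.03, 0.03, 0.03, 0.03, 0.03, 0.03, 0.03, 0.03, 0.03], "sx": [0, 0, 0, 0, 0, 0, 0, 0, 0, 0, 0, 0, 0], "sy": [0.2, 0, 0, 0, 0, 0, 0, 0, 0, 0, 0, 0, 0], "sz": [0, 0, 0, 0, 0, 0, -2, -4, -4, -4, -4, -2, 0], "yaw": [0, 0, 0, 0, 0, 0, 0, 0, 0, 0, 0, 0, 0]}
}}

```text
t: 18.3
tool_pos: [0.4849, -0.1007, 0.238]
orientation: [2.468, 1.941, 0.003]
force: [0.4, -0.8, -2.0]
opening: 0.0378
gripper_force: 30.0
```

```bash
python3 go.py .4094 .3181 .2344
```

```text
t 18.3 pos [ 0.4849 -0.1007  0.238 ] delta tool [ 0.3892 -0.1721  0.003 ] yaw_y -0.238 tilt -1.0 open 0.0378 grip 30.0 q6 -0.07
```

Scaled: 0.0372 m is 7.44, 0.02 m is 4.

>>> {"op": "creep_tool", "data": {
  "rows": {"jaw": [0.03, 0.03, 0.03, 0.03, 0.03, 0.03, 0.03, 0.03, 0.03, 0.03, 0.03, 0.03, 0.03, 0.03, 0.03, 0.03, 0.03, 0.03, 0.03, 0.03], "sx": [2, 4, 7.44, 7.44, 7.44, 7.44, 7.44, 7.44, 7.44, 7.44, 7.44, 3.2, 1.68, 0, 0, 0, 0, 0, 0, 0], "sy": [-0.8, -1.8, -3.3, -3.3, -3.3, -3.3, -3.3, -3.3, -3.3, -3.3, -3.3, -1.4, -0.72, 0, 0, 0, 0, 0, 0, 0], "sz": [0, 0, 0, 0, 0, 0, 0, 0, 0, 0, 0, 0, 0, 0, 6, 6, 4, 2, 0, 0], "yaw": [0, 0, 0, 0, 0, 0, 0, 0, 0, 0, 0, 0, 0, 0, 0, 0, 0, 0, 0, 0]}
}}

```text
t: 20.3
tool_pos: [0.4092, 0.318, 0.147]
orientation: [2.47, 1.941, 0.001]
force: [0.6, 0.1, -2.0]
opening: 0.0374
gripper_force: 30.0
```

```bash
python3 go.py .4094 .3181 .1275
```

```text
t 20.3 pos [0.4092 0.318  0.147 ] delta tool [0.0001 0.0002 0.0195] yaw_y -0.2388 tilt -1.0 open 0.0374 grip 30.0 q6 0.8
```

Scaled: 0.01 m is 2, 0.006 m is 1.2.

>>> {"op": "creep_tool", "data": {
  "rows": {"jaw": [0.03, 0.03, 0.03, 0.03, 0.03], "sx": [0, 0, 0, 0, 0], "sy": [0, 0, 0, 0, 0], "sz": [2, 1.2, 0.4, 0.2, 0], "yaw": [0, 0, 0, 0, 0]}
}}

```text
t: 20.8
tool_pos: [0.4088, 0.3187, 0.1285]
orientation: [-2.469, -1.942, -0.001]
force: [-3.3, -1.8, 7.4]
opening: 0.0378
gripper_force: 30.0
```

```bash
python3 go.py .4094 .3181 .127
```

```text
t 20.8 pos [0.4088 0.3187 0.1285] delta tool [-0.0004  0.0007  0.0015] yaw_y -0.2378 tilt -1.0 open 0.0378 grip 30.0 q6 0.8
```

Scaled: -0.04 m is -8, -0.03 m is -6.

>>> {"op": "creep_tool", "data": {
  "rows": {"jaw": [0.03, 0.05, 0.07, 0.07, 0.07, 0.07, 0.07, 0.07, 0.07, 0.08, 0.08], "sx": [0, 0, 0, 0, 0, 0, 0, 0, 0, 0, 0], "sy": [0, 0, 0, 0, 0, 0, 0, 0, 0, 0, 0], "sz": [0, 0, 0, 0, 0, -2, -6, -8, -6, 0, 0], "yaw": [0, 0, 0, 0, 0, 0, 0, 0, 0, 0, 0]}
}}

```text
t: 21.9
tool_pos: [0.4092, 0.3187, 0.2386]
orientation: [2.469, 1.942, 0.004]
force: [-0.3, -0.6, 0.2]
opening: 0.0789
gripper_force: 0.0
```

```bash
python3 go.py .5592 -.041 .2344
```

```text
t 21.9 pos [0.4092 0.3187 0.2386] delta tool [-0.3142  0.2306  0.0041] yaw_y -0.238 tilt -1.0 open 0.0789 grip 0.0 q6 0.8
```

Scaled: -0.0349 m is -6.98, 0.0256 m is 5.12.

>>> {"op": "creep_tool", "data": {
  "rows": {"jaw": [0.08, 0.08, 0.08, 0.08, 0.08, 0.08, 0.08, 0.08, 0.08, 0.08, 0.08], "sx": [-6.98, -6.98, -6.98, -6.98, -6.98, -6.98, -6.98, -6.98, -7, 0, 0], "sy": [5.12, 5.12, 5.12, 5.12, 5.12, 5.12, 5.12, 5.12, 5.16, 0, 0], "sz": [0, 0, 0, 0, 0, 0, 0, 0, 0, 0, 0], "yaw": [0, 0, 0, 0, 0, 0, 0, 0, 0, 0, 0]}
}}

```text
t: 23.0
tool_pos: [0.5578, -0.0422, 0.2353]
orientation: [-2.47, -1.938, 0.003]
force: [0.0, 0.1, 0.7]
opening: 0.08
gripper_force: 0.0
```

```bash
python3 go.py .5592 -.041 .047; python3 - <<'E'
from h import *
c=snap('top','top4.png')
W=pts(c); hsv=cv2.cvtColor(c['image'],cv2.COLOR_RGB2HSV)
H=hsv[...,0].astype(int)
for n,a,b in(('yellow',20,35),('blue',105,130),('green',50,80)):
    m=(H>=a)&(H<=b)&(hsv[...,1]>120)&(W[...,2]>.13)&(W[...,2]<.16)&(W[...,1]>.2)
    p=W[m]; print(n,m.sum(),np.median(p,0).round(4),cv2.minEnclosingCircle(p[:,:2].astype(np.float32)))
snap('side','side4.png')
E
```

```text
t 23.0 pos [ 0.5578 -0.0422  0.2353] delta tool [0.0014 0.0017 0.1883] yaw_y -0.2403 tilt -0.99999 open 0.08 grip 0.0 q6 0.07
yellow 164 [0.5685 0.3332 0.1469] ((0.569999635219574, 0.33476561307907104), 0.019766969606280327)
blue 155 [0.4886 0.3253 0.1466] ((0.4899132251739502, 0.3267425000667572), 0.018633995205163956)
green 143 [0.4077 0.3165 0.1469] ((0.40812215209007263, 0.3165638744831085), 0.018502267077565193)
```

View pics/side4.png

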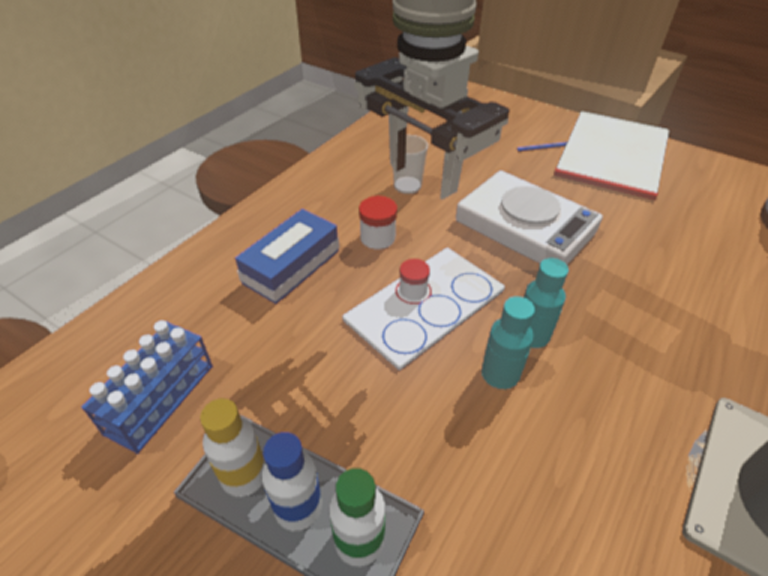

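The side view shows all three bottles upright in the tray (yellow 233,450; blue 292,480; green 357,515) and the jar alone in its red ring (414,282). Step 1 should be met, so next is the jar.

>>> {"op": "creep_tool", "data": {
  "rows": {"jaw": [0.08, 0.08, 0.08, 0.08, 0.08, 0.08, 0.08, 0.08, 0.08, 0.04, 0.04, 0.04, 0.04, 0.04, 0.04], "sx": [0.2, 0, 0, 0, 0, 0, 0, 0, 0, 0, 0, 0, 0, 0, 0], "sy": [0.2, 0, 0, 0, 0, 0, 0, 0, 0, 0, 0, 0, 0, 0, 0], "sz": [6, 8, 8, 7, 5, 2.4, 1, 0, 0, 0, 0, 0, 0, 0, 0], "yaw": [0, 0, 0, 0, 0, 0, 0, 0, 0, 0, 0, 0, 0, 0, 0]},
  "grip_force": 20
}}

```text
t: 24.6
tool_pos: [0.5598, -0.0407, 0.0503]
orientation: [-2.47, -1.942, 0.0]
force: [-1.3, -0.1, 3.1]
opening: 0.0475
gripper_force: 20.0
```

```bash
python3 go.py .5592 -.041 .047
```

```text
t 24.6 pos [ 0.5598 -0.0407  0.0503] delta tool [-0.0004 -0.0005  0.0033] yaw_y -0.2381 tilt -1.0 open 0.0475 grip 20.0 q6 0.07
```

Scaled: -0.02 m is -4, -0.01 m is -2.

>>> {"op": "creep_tool", "data": {
  "rows": {"jaw": [0.04, 0.04, 0.04, 0.04, 0.04, 0.04, 0.04], "sx": [0, 0, 0, 0, 0, 0, 0], "sy": [0, 0, 0, 0, 0, 0, 0], "sz": [-2, -4, -4, -4, -4, -2, 0], "yaw": [0, 0, 0, 0, 0, 0, 0]}
}}

```text
t: 25.3
tool_pos: [0.561, -0.0408, 0.1522]
orientation: [2.467, 1.94, 0.004]
force: [0.6, -0.2, -2.1]
opening: 0.0473
gripper_force: 20.0
```

```bash
python3 go.py .4823 -.3115 .15
```

```text
t 25.3 pos [ 0.561  -0.0408  0.1522] delta tool [-0.2816 -0.0127  0.0021] yaw_y -0.238 tilt -0.99999 open 0.0473 grip 20.0 q6 0.07
```

Scaled: -0.03 m is -6, -0.02 m is -4.

>>> {"op": "creep_tool", "data": {
  "rows": {"jaw": [0.04, 0.04, 0.04, 0.04, 0.04, 0.04, 0.04, 0.04, 0.04, 0.04, 0.04, 0.04, 0.04, 0.04, 0.04, 0.04, 0.04, 0.04], "sx": [-2, -4, -6, -6, -6, -6, -6, -6, -6, -4, -3, -1.32, 0, 0, 0, 0, 0, 0], "sy": [0, -0.2, -0.3, -0.3, -0.3, -0.3, -0.3, -0.3, -0.3, -0.2, -0.2, -0.04, 0, 0, 0, 0, 0, 0], "sz": [0, 0, 0, 0, 0, 0, 0, 0, 0, 0, 0, 0, 0, 4, 3, 2, 0, 0], "yaw": [0, 0, 0, 0, 0, 0, 0, 0, 0, 0, 0, 0, 0, 0, 0, 0, 0, 0]}
}}

```text
t: 27.1
tool_pos: [0.4802, -0.3107, 0.105]
orientation: [-2.468, -1.942, 0.0]
force: [-0.0, -0.5, -1.2]
opening: 0.0476
gripper_force: 20.0
```

```bash
python3 go.py .4823 -.3115 .0935; python3 -c "
from h import *
snap('side','side5.png')"
```

```text
t 27.1 pos [ 0.4802 -0.3107  0.105 ] delta tool [-0.0003  0.0023  0.0115] yaw_y -0.2375 tilt -1.0 open 0.0476 grip 20.0 q6 -0.43
```

View pics/side5.png

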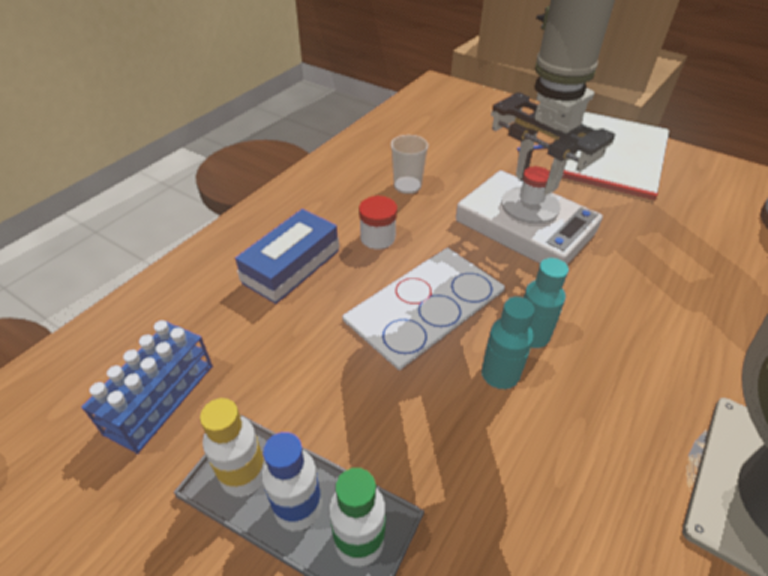

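The jar is held upright just above the middle of the pan (534,195). I'll lower it.

Scaled: 0.005 m is 1, 0.004 m is 0.8.

>>> {"op": "creep_tool", "data": {
  "rows": {"jaw": [0.04, 0.04, 0.04, 0.04, 0.04], "sx": [0, 0, 0, 0, 0], "sy": [0.2, 0.2, 0, 0, 0], "sz": [1, 0.8, 0.4, 0.2, 0], "yaw": [0, 0, 0, 0, 0]}
}}

```text
t: 27.65
tool_pos: [0.4821, -0.3115, 0.0933]
orientation: [2.469, 1.942, 0.0]
force: [-1.7, 0.4, 0.9]
opening: 0.0478
gripper_force: 20.0
```

```bash
python3 go.py .4823 -.3115 .0933
```

```text
t 27.65 pos [ 0.4821 -0.3115  0.0933] delta tool [0.0001 0.0002 0.    ] yaw_y -0.238 tilt -1.0 open 0.0478 grip 20.0 q6 -0.43
```

Scaled: -0.04 m is -8, -0.03 m is -6.

>>> {"op": "creep_tool", "data": {
  "rows": {"jaw": [0.04, 0.04, 0.055, 0.075, 0.075, 0.075, 0.075, 0.075, 0.075, 0.075, 0.075, 0.075, 0.075], "sx": [0, 0, 0, 0, 0, 0, 0, 0, 0, 0, 0, 0, 0], "sy": [0, 0, 0, 0, 0, 0, 0, 0, 0, 0, 0, 0, 0], "sz": [0.1, 0, 0, 0, 0, 0, -2, -6, -8, -8, -4, 0, 0], "yaw": [0, 0, 0, 0, 0, 0, 0, 0, 0, 0, 0, 0, 0]}
}}

```text
t: 28.95
tool_pos: [0.4822, -0.3116, 0.233]
orientation: [2.469, 1.941, 0.0]
force: [-0.0, -0.1, -1.3]
opening: 0.0749
gripper_force: 0.0
```

```bash
python3 go.py .4088 .3187 .235;  python3 - <<'E'
from h import *
c=snap('top','top6.png')
E
```

```text
t 28.95 pos [ 0.4822 -0.3116  0.233 ] delta tool [ 0.5953 -0.2199 -0.0025] yaw_y -0.238 tilt -1.0 open 0.0749 grip 0.0 q6 -0.43
```

Scaled: 0.0397 m is 7.94, -0.01466 m is -2.932.

>>> {"op": "creep_tool", "data": {
  "rows": {"jaw": [0.07, 0.07, 0.07, 0.07, 0.07, 0.07, 0.07, 0.07, 0.07, 0.07, 0.07, 0.07, 0.07, 0.07, 0.07, 0.07, 0.07], "sx": [7.94, 7.94, 7.94, 7.94, 7.94, 7.94, 7.94, 7.94, 7.94, 7.94, 7.94, 7.94, 7.94, 7.94, 7.94, 0, 0], "sy": [-2.932, -2.932, -2.932, -2.932, -2.932, -2.932, -2.932, -2.932, -2.932, -2.932, -2.932, -2.932, -2.932, -2.932, -2.932, 0, 0], "sz": [0, 0, 0, 0, 0, 0, 0, 0, 0, 0, 0, 0, 0, 0, 0, 0, 0], "yaw": [0, 0, 0, 0, 0, 0, 0, 0, 0, 0, 0, 0, 0, 0, 0, 0, 0]},
  "grip_force": 30
}}

```text
t: 30.7
tool_pos: [0.4075, 0.3191, 0.2304]
orientation: [-2.467, -1.945, 0.006]
force: [0.5, -0.2, -0.1]
opening: 0.0702
gripper_force: 0.0
```

```bash
python3 go.py .4088 .3187 .1285;  python3 - <<'E'
from h import *
c=snap('top','top7.png')
W=pts(c); hsv=cv2.cvtColor(c['image'],cv2.COLOR_RGB2HSV)
H=hsv[...,0].astype(int)
m=((H>=172)|(H<=6))&(hsv[...,1]>120)&(W[...,2]>.095)&(W[...,2]<.12)&(W[...,1]<-.2)
p=W[m]; print('jar',m.sum(),np.median(p,0).round(4),cv2.minEnclosingCircle(p[:,:2].astype(np.float32)))
i=cv2.resize(c['image'][175:280,320:400],None,fx=5,fy=5,interpolation=cv2.INTER_CUBIC);cv2.imwrite('pics/crop7.png',i[:,:,::-1])
E
```

```text
t 30.7 pos [0.4075 0.3191 0.2304] delta tool [0.0002 0.0017 0.1019] yaw_y -0.2357 tilt -0.99999 open 0.0702 grip 0.0 q6 0.8
jar 221 [ 0.4813 -0.31    0.106 ] ((0.4817483127117157, -0.3107738792896271), 0.02265438251197338)
```

View pics/crop7.png

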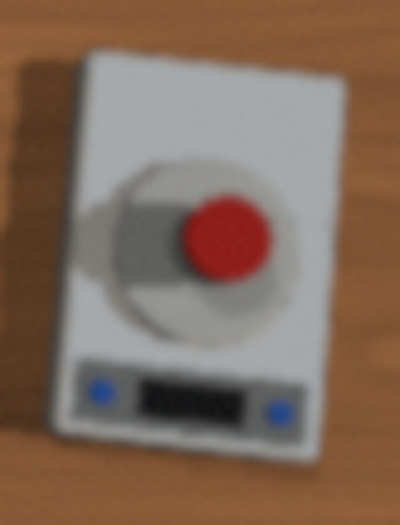

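The crop shows the red lid (228,238) on the pan (205,255). The offset is parallax from the lid's height; by depth the jar is within 1 mm of the pan centre at z = 0.106. Now the bottles go back, green first.

>>> {"op": "creep_tool", "data": {
  "rows": {"jaw": [0.07, 0.07, 0.07, 0.07, 0.07, 0.07, 0.03, 0.03, 0.03, 0.03, 0.03, 0.03, 0.03, 0.03, 0.03, 0.03, 0.03, 0.03, 0.03], "sx": [0, 0, 0, 0, 0, 0, 0, 0, 0, 0, 0, 0, 0, 0, 0, 0, 0, 0, 0], "sy": [0.2, 0.1, 0, 0, 0, 0, 0, 0, 0, 0, 0, 0, 0, 0, 0, 0, 0, 0, 0], "sz": [4, 6, 6, 4, 0.2, 0, 0, 0, 0, 0, 0, 0, -2, -4, -4, -4, -4, -4, 0], "yaw": [0, 0, 0, 0, 0, 0, 0, 0, 0, 0, 0, 0, 0, 0, 0, 0, 0, 0, 0]},
  "grip_force": 30
}}

```text
t: 32.65
tool_pos: [0.4116, 0.3194, 0.2452]
orientation: [2.469, 1.942, 0.008]
force: [1.5, -0.3, -0.9]
opening: 0.0376
gripper_force: 30.0
```

```bash
python3 go.py .4849 -.1005 .2384
```

```text
t 32.65 pos [0.4116 0.3194 0.2452] delta tool [-0.3908  0.1703  0.006 ] yaw_y -0.238 tilt -0.99999 open 0.0376 grip 30.0 q6 0.8
```

>>> {"op": "creep_tool", "data": {
  "rows": {"jaw": [0.03, 0.03, 0.03, 0.03, 0.03, 0.03, 0.03, 0.03, 0.03, 0.03, 0.03, 0.03, 0.03, 0.03, 0.03, 0.03, 0.03, 0.03, 0.03, 0.03], "sx": [-2, -4, -7.48, -7.48, -7.48, -7.48, -7.48, -7.48, -7.48, -7.48, -7.48, -3.2, -1.64, 0, 0, 0, 0, 0, 0, 0], "sy": [0.8, 1.8, 3.26, 3.26, 3.26, 3.26, 3.26, 3.26, 3.26, 3.26, 3.26, 1.4, 0.72, 0, 0, 0, 0, 0, 0, 0], "sz": [0, 0, 0, 0, 0, 0, 0, 0, 0, 0, 0, 0, 0, 0, 6, 6, 4, 2, 0, 0], "yaw": [0, 0, 0, 0, 0, 0, 0, 0, 0, 0, 0, 0, 0, 0, 0, 0, 0, 0, 0, 0]}
}}

```text
t: 34.65
tool_pos: [0.484, -0.1008, 0.1525]
orientation: [2.468, 1.943, 0.001]
force: [0.3, -0.2, -2.4]
opening: 0.0375
gripper_force: 30.0
```

```bash
python3 go.py .4849 -.1005 .137
```

```text
t 34.65 pos [ 0.484  -0.1008  0.1525] delta tool [0.0006 0.0008 0.0155] yaw_y -0.2372 tilt -1.0 open 0.0375 grip 30.0 q6 -0.07
```

Scaled: 0.008 m is 1.6, 0.005 m is 1.

>>> {"op": "creep_tool", "data": {
  "rows": {"jaw": [0.03, 0.03, 0.03, 0.03, 0.03], "sx": [0, 0, 0, 0, 0], "sy": [0.2, 0, 0, 0, 0], "sz": [1.6, 1, 0.4, 0.2, 0], "yaw": [0, 0, 0, 0, 0]}
}}

```text
t: 35.15
tool_pos: [0.4857, -0.1019, 0.1393]
orientation: [2.467, 1.941, 0.002]
force: [-10.2, 3.3, 23.5]
opening: 0.0376
gripper_force: 30.1
```

```bash
python3 go.py .4849 -.1005 .136
```

```text
t 35.15 pos [ 0.4857 -0.1019  0.1393] delta tool [ 0.0012 -0.0012  0.0033] yaw_y -0.2379 tilt -1.0 open 0.0376 grip 30.1 q6 -0.07
```

Scaled: -0.04 m is -8, -0.03 m is -6.

>>> {"op": "creep_tool", "data": {
  "rows": {"jaw": [0.03, 0.03, 0.05, 0.07, 0.07, 0.07, 0.07, 0.07, 0.07, 0.07, 0.07, 0.07], "sx": [0, 0, 0, 0, 0, 0, 0, 0, 0, 0, 0, 0], "sy": [0, 0, 0, 0, 0, 0, 0, 0, 0, 0, 0, 0], "sz": [-0.4, 0, 0, 0, 0, 0, -2, -6, -8, -4, 0, 0], "yaw": [0, 0, 0, 0, 0, 0, 0, 0, 0, 0, 0, 0]}
}}

```text
t: 36.35
tool_pos: [0.4848, -0.1016, 0.2379]
orientation: [2.469, 1.942, 0.001]
force: [-0.6, 0.7, 0.2]
opening: 0.0701
gripper_force: 0.0
```

```bash
python3 go.py .4905 .3275 .235;python3 - <<'E'
from h import *
snap('side','side8.png')
E
```

```text
t 36.35 pos [ 0.4848 -0.1016  0.2379] delta tool [ 0.4183 -0.0956  0.0028] yaw_y -0.238 tilt -1.0 open 0.0701 grip 0.0 q6 -0.07
```

View pics/side8.png

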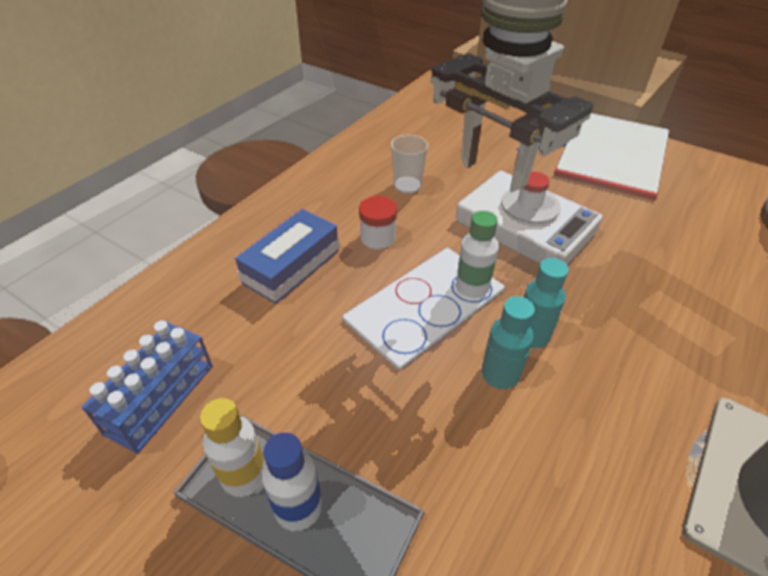

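Green stands upright in its ring (477,262). The jar is on the pan (535,193). Next is blue.

The manual's scale: shifts go in units of 5 mm and turns go in units of 0.05 rad. Converting my numbers, 0.0421 m is 8.42, 0.0418 m is 8.36.

>>> {"op": "creep_tool", "data": {
  "rows": {"jaw": [0.07, 0.07, 0.07, 0.07, 0.07, 0.07, 0.07, 0.07, 0.07, 0.07, 0.07, 0.07, 0.07, 0.07, 0.07, 0.07, 0.07, 0.07], "sx": [8.36, 8.36, 8.36, 8.36, 8.36, 8.36, 8.36, 8.36, 8.36, 8.42, 0, 0, 0, 0, 0, 0, 0, 0], "sy": [-1.92, -1.92, -1.92, -1.92, -1.92, -1.92, -1.92, -1.92, -1.92, -1.84, 0, 0, 0, 0, 0, 0, 0, 0], "sz": [0, 0, 0, 0, 0, 0, 0, 0, 0, 0, 0, 4, 6, 6, 4, 1.6, 0, 0], "yaw": [0, 0, 0, 0, 0, 0, 0, 0, 0, 0, 0, 0, 0, 0, 0, 0, 0, 0]},
  "grip_force": 30
}}

```text
t: 38.2
tool_pos: [0.4906, 0.3274, 0.1303]
orientation: [2.47, 1.942, 0.001]
force: [-0.2, 0.5, 0.1]
opening: 0.0701
gripper_force: 0.0
```

```bash
python3 go.py .4905 .3275 .1278
```

```text
t 38.2 pos [0.4906 0.3274 0.1303] delta tool [ 0.     -0.0001  0.0025] yaw_y -0.2382 tilt -1.0 open 0.0701 grip 0.0 q6 0.74
```

Scaled: -0.02 m is -4, -0.01 m is -2.

>>> {"op": "creep_tool", "data": {
  "rows": {"jaw": [0.07, 0.03, 0.03, 0.03, 0.03, 0.03, 0.03, 0.03, 0.03, 0.03, 0.03, 0.03, 0.03, 0.03], "sx": [0, 0, 0, 0, 0, 0, 0, 0, 0, 0, 0, 0, 0, 0], "sy": [0, 0, 0, 0, 0, 0, 0, 0, 0, 0, 0, 0, 0, 0], "sz": [0.4, 0, 0, 0, 0, 0, 0, -2, -4, -4, -4, -4, -4, 0], "yaw": [0, 0, 0, 0, 0, 0, 0, 0, 0, 0, 0, 0, 0, 0]}
}}

```text
t: 39.6
tool_pos: [0.4918, 0.3284, 0.2417]
orientation: [2.469, 1.941, 0.009]
force: [1.3, -0.2, -1.0]
opening: 0.0378
gripper_force: 30.0
```

```bash
python3 go.py .5035 -.0275 .2384
```

```text
t 39.6 pos [0.4918 0.3284 0.2417] delta tool [-0.3431  0.0953  0.0024] yaw_y -0.238 tilt -0.99998 open 0.0378 grip 30.0 q6 0.74
```

>>> {"op": "creep_tool", "data": {
  "rows": {"jaw": [0.03, 0.03, 0.03, 0.03, 0.03, 0.03, 0.03, 0.03, 0.03, 0.03, 0.03, 0.03, 0.03, 0.03, 0.03, 0.03, 0.03, 0.03, 0.03, 0.03], "sx": [-2, -4, -6.42, -6.42, -6.42, -6.42, -6.42, -6.42, -6.42, -6.42, -6.42, -3.2, -1.64, 0, 0, 0, 0, 0, 0, 0], "sy": [0.6, 1.2, 1.78, 1.78, 1.78, 1.78, 1.78, 1.78, 1.78, 1.78, 1.78, 0.9, 0.34, 0, 0, 0, 0, 0, 0, 0], "sz": [0, 0, 0, 0, 0, 0, 0, 0, 0, 0, 0, 0, 0, 0, 6, 6, 4, 1, 0, 0], "yaw": [0, 0, 0, 0, 0, 0, 0, 0, 0, 0, 0, 0, 0, 0, 0, 0, 0, 0, 0, 0]}
}}

```text
t: 41.6
tool_pos: [0.5027, -0.028, 0.1539]
orientation: [2.468, 1.942, 0.002]
force: [0.8, -0.6, -2.1]
opening: 0.0374
gripper_force: 30.0
```

```bash
python3 go.py .5035 -.0275 .137
```

```text
t 41.6 pos [ 0.5027 -0.028   0.1539] delta tool [0.0007 0.0006 0.0169] yaw_y -0.2373 tilt -1.0 open 0.0374 grip 30.0 q6 0.08
```

>>> {"op": "creep_tool", "data": {
  "rows": {"jaw": [0.03, 0.03, 0.03, 0.03, 0.03], "sx": [0, 0, 0, 0, 0], "sy": [0.2, 0, 0, 0, 0], "sz": [1.6, 1, 0.4, 0.2, 0], "yaw": [0, 0, 0, 0, 0]}
}}

```text
t: 42.1
tool_pos: [0.5029, -0.0286, 0.1365]
orientation: [-2.469, -1.942, 0.0]
force: [-0.7, -0.9, -0.9]
opening: 0.0375
gripper_force: 30.0
```

```bash
python3 go.py .5035 -.0275 .136
```

```text
t 42.1 pos [ 0.5029 -0.0286  0.1365] delta tool [0.0012 0.0003 0.0005] yaw_y -0.2381 tilt -1.0 open 0.0375 grip 30.0 q6 0.08
```

Scaled: 0.001 m is 0.2.

>>> {"op": "creep_tool", "data": {
  "rows": {"jaw": [0.03, 0.03], "sx": [0.2, 0], "sy": [0, 0], "sz": [0.2, 0], "yaw": [0, 0]}
}}

```text
t: 42.3
tool_pos: [0.5033, -0.0276, 0.1358]
orientation: [2.469, 1.942, 0.0]
force: [-0.8, -0.1, -1.8]
opening: 0.0375
gripper_force: 30.0
```

```bash
python3 go.py .5035 -.0275 .135
```

```text
t 42.3 pos [ 0.5033 -0.0276  0.1358] delta tool [0.0001 0.0001 0.0008] yaw_y -0.238 tilt -1.0 open 0.0375 grip 30.0 q6 0.08
```

Scaled: 0.0008 m is 0.16.

>>> {"op": "creep_tool", "data": {
  "rows": {"jaw": [0.03, 0.03], "sx": [0, 0], "sy": [0, 0], "sz": [0.16, 0], "yaw": [0, 0]}
}}

```text
t: 42.5
tool_pos: [0.5035, -0.0276, 0.1357]
orientation: [2.469, 1.942, 0.001]
force: [-1.6, 0.1, 4.7]
opening: 0.0373
gripper_force: 30.0
```

```bash
python3 go.py .5035 -.0275 .135
```

```text
t 42.5 pos [ 0.5035 -0.0276  0.1357] delta tool [ 0.0001 -0.      0.0007] yaw_y -0.2379 tilt -1.0 open 0.0373 grip 30.0 q6 0.08
```

Touching, so I'll release and fetch yellow.

Scaled: -0.04 m is -8, -0.03 m is -6.

>>> {"op": "creep_tool", "data": {
  "rows": {"jaw": [0.05, 0.07, 0.07, 0.07, 0.07, 0.07, 0.07, 0.07, 0.07, 0.07], "sx": [0, 0, 0, 0, 0, 0, 0, 0, 0, 0], "sy": [0, 0, 0, 0, 0, 0, 0, 0, 0, 0], "sz": [0, 0, 0, 0, -2, -6, -8, -4, 0, 0], "yaw": [0, 0, 0, 0, 0, 0, 0, 0, 0, 0]}
}}

```text
t: 43.5
tool_pos: [0.5034, -0.0277, 0.2352]
orientation: [2.469, 1.942, 0.001]
force: [0.6, -0.5, -0.8]
opening: 0.0698
gripper_force: 0.0
```

```bash
python3 go.py .5715 .336 .236
```

```text
t 43.5 pos [ 0.5034 -0.0277  0.2352] delta tool [ 0.3695 -0.0196 -0.0008] yaw_y -0.238 tilt -1.0 open 0.0698 grip 0.0 q6 0.08
```

Scaled: 0.0415 m is 8.3, 0.041 m is 8.2.

>>> {"op": "creep_tool", "data": {
  "rows": {"jaw": [0.07, 0.07, 0.07, 0.07, 0.07, 0.07, 0.07, 0.07, 0.07, 0.07, 0.07, 0.07, 0.07, 0.07, 0.07, 0.07, 0.07], "sx": [8.2, 8.2, 8.2, 8.2, 8.2, 8.2, 8.2, 8.2, 8.3, 0, 0, 0, 0, 0, 0, 0, 0], "sy": [-0.44, -0.44, -0.44, -0.44, -0.44, -0.44, -0.44, -0.44, -0.4, 0, 0, 0, 0, 0, 0, 0, 0], "sz": [0, 0, 0, 0, 0, 0, 0, 0, 0, 0, 4, 6, 6, 4, 1.4, 0, 0], "yaw": [0, 0, 0, 0, 0, 0, 0, 0, 0, 0, 0, 0, 0, 0, 0, 0, 0]}
}}

```text
t: 45.2
tool_pos: [0.5716, 0.336, 0.1286]
orientation: [2.47, 1.942, 0.001]
force: [0.2, -0.1, -0.2]
opening: 0.0697
gripper_force: 0.0
```

```bash
python3 go.py .5715 .336 .128
```

```text
t 45.2 pos [0.5716 0.336  0.1286] delta tool [-0.     -0.0001  0.0006] yaw_y -0.2382 tilt -1.0 open 0.0697 grip 0.0 q6 0.69
```

>>> {"op": "creep_tool", "data": {
  "rows": {"jaw": [0.03, 0.03, 0.03, 0.03, 0.03, 0.03, 0.03, 0.03, 0.03, 0.03, 0.03, 0.03, 0.03], "sx": [0, 0, 0, 0, 0, 0, 0, 0, 0, 0, 0, 0, 0], "sy": [0, 0, 0, 0, 0, 0, 0, 0, 0, 0, 0, 0, 0], "sz": [0, 0, 0, 0, 0, 0, -2, -4, -4, -4, -4, -4, 0], "yaw": [0, 0, 0, 0, 0, 0, 0, 0, 0, 0, 0, 0, 0]}
}}

```text
t: 46.5
tool_pos: [0.5728, 0.3368, 0.2422]
orientation: [2.468, 1.941, 0.009]
force: [0.6, -1.1, -1.6]
opening: 0.0375
gripper_force: 30.0
```

```bash
python3 go.py .521 .0474 .2384
```

```text
t 46.5 pos [0.5728 0.3368 0.2422] delta tool [-0.2935  0.0179  0.0027] yaw_y -0.238 tilt -0.99998 open 0.0375 grip 30.0 q6 0.69
```

Scaled: -0.0305 m is -6.1, -0.02 m is -4.

>>> {"op": "creep_tool", "data": {
  "rows": {"jaw": [0.03, 0.03, 0.03, 0.03, 0.03, 0.03, 0.03, 0.03, 0.03, 0.03, 0.03, 0.03, 0.03, 0.03, 0.03, 0.03, 0.03, 0.03, 0.03], "sx": [-2, -4, -6.1, -6.1, -6.1, -6.1, -6.1, -6.1, -6.1, -6.1, -2.4, -1.5, 0, 0, 0, 0, 0, 0, 0], "sy": [0.2, 0.2, 0.36, 0.36, 0.36, 0.36, 0.36, 0.36, 0.36, 0.36, 0.2, 0.1, 0, 0, 0, 0, 0, 0, 0], "sz": [0, 0, 0, 0, 0, 0, 0, 0, 0, 0, 0, 0, 0, 6, 6, 4, 1.6, 0, 0], "yaw": [0, 0, 0, 0, 0, 0, 0, 0, 0, 0, 0, 0, 0, 0, 0, 0, 0, 0, 0]}
}}

```text
t: 48.4
tool_pos: [0.5201, 0.0472, 0.1509]
orientation: [2.468, 1.942, 0.002]
force: [0.2, -1.6, -1.4]
opening: 0.0376
gripper_force: 30.0
```

```bash
python3 go.py .521 .0474 .137
```

```text
t 48.4 pos [0.5201 0.0472 0.1509] delta tool [0.0004 0.0008 0.0139] yaw_y -0.2373 tilt -1.0 open 0.0376 grip 30.0 q6 0.23
```

Scaled: 0.006 m is 1.2, 0.005 m is 1.

>>> {"op": "creep_tool", "data": {
  "rows": {"jaw": [0.03, 0.03, 0.03, 0.03, 0.03], "sx": [0, 0, 0, 0, 0], "sy": [0.2, 0, 0, 0, 0], "sz": [1.2, 1, 0.4, 0.2, 0], "yaw": [0, 0, 0, 0, 0]}
}}

```text
t: 48.9
tool_pos: [0.5205, 0.0464, 0.1361]
orientation: [2.469, 1.942, 0.0]
force: [-1.6, 0.1, 0.7]
opening: 0.0375
gripper_force: 30.0
```

```bash
python3 go.py .521 .0474 .136
```

```text
t 48.9 pos [0.5205 0.0464 0.1361] delta tool [0.0011 0.0002 0.0001] yaw_y -0.2381 tilt -1.0 open 0.0375 grip 30.0 q6 0.23
```

Near contact; a touch lower, release, lift and back off toward the tray side.

Scaled: -0.04 m is -8, 0.04 m is 8.

>>> {"op": "creep_tool", "data": {
  "rows": {"jaw": [0.03, 0.03, 0.05, 0.07, 0.07, 0.07, 0.07, 0.07, 0.07, 0.07, 0.07, 0.07, 0.07, 0.07, 0.07, 0.07, 0.07], "sx": [0.2, 0, 0, 0, 0, 0, 0, 0, 0, 0, 6, 8, 8, 8, 6, 0, 0], "sy": [0, 0, 0, 0, 0, 0, 0, 0, 0, 0, 0, 0, 0, 0, 0, 0, 0], "sz": [0.16, 0, 0, 0, 0, 0, -2, -6, -8, -6, 0, 0, 0, 0, 0, 0, 0], "yaw": [0, 0, 0, 0, 0, 0, 0, 0, 0, 0, 0, 0, 0, 0, 0, 0, 0]}
}}

```text
t: 50.6
tool_pos: [0.563, 0.2226, 0.2453]
orientation: [2.468, 1.944, -0.001]
force: [0.0, -1.2, 0.2]
opening: 0.07
gripper_force: 0.0
```

```bash
python3 - <<'E'
from h import *
c=snap('top','top9.png'); snap('side','side9.png')
W=pts(c); hsv=cv2.cvtColor(c['image'],cv2.COLOR_RGB2HSV)
H=hsv[...,0].astype(int)
for n,a,b,u,v in(('yellow',20,35,348,311),('blue',105,130,390,321),('green',50,80,431,331)):
    vv,uu=np.mgrid[:384,:512]
    m=(H>=a)&(H<=b)&(hsv[...,1]>120)&(W[...,2]>.14)&(W[...,2]<.17)&((uu-u/1.5)**2+(vv-v/1.5)**2<256)
    p=W[m]; print(n,m.sum(),p.mean(0).round(4))
m=((H>=172)|(H<=6))&(hsv[...,1]>120)&(W[...,2]>.095)&(W[...,2]<.12)&(W[...,1]<-.2)
print('jar',W[m].mean(0).round(4))
E
```

```text
yellow 140 [0.518  0.046  0.1548]
blue 132 [ 0.5015 -0.0261  0.1548]
green 120 [ 0.4831 -0.1011  0.1549]
jar [ 0.4806 -0.31    0.1056]
```

View pics/side9.png

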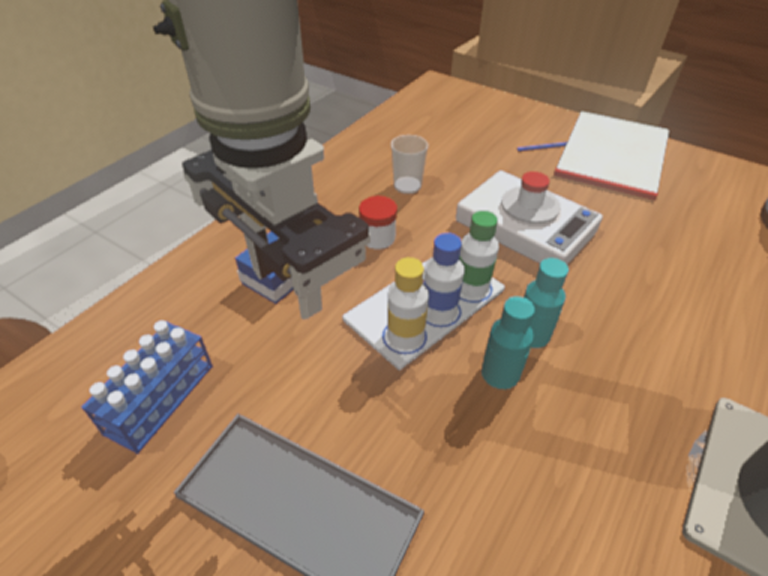

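All three bottles stand upright in their own rings (yellow 407,305; blue 443,280; green 479,257), each within about 2 mm of its start. The jar is centred on the pan (534,190), and the gripper is clear. I'm handing in the job.

```bash
python3 -c "
from plant import robot
print(robot.close_job())"
```

```text
the job is handed in; nothing more can be done
None
```

The job is handed in at about 51 s of the 131 s allowed: the jar stands centred on the balance pan, and all three bottles are back upright in their own rings, each within about 2 mm of its start by the last camera reading; no verdict was returned.

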